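# Index the tray guide one notch towards the foil tray

### The arm

A 7-joint arm with a two-finger parallel gripper is mounted at the origin on the work surface. World frame = base frame: x ahead of the robot, y to its left, z up, the work surface at z = 0. Lengths are in mm, angles in rad, forces in N, time in s.
With the tool pointing down it reaches from about 400 to 875 mm from the base axis. Payload 4.4 kg.
Tool frame: the origin (TCP) lies where the fingers leave the gripper's body, on its centre line; the fingertips stand 73 mm ahead of it and the grasp point (between the pads) lies 54 mm ahead of it; z points along the fingers, y is the line along which they close (so a half turn about z gives the same grasp; the last joint's range is limited). The gripper opens to 85 mm and grips with 20 to 120 N. Pads are 22 mm wide; open, the fingers measure 114 mm over their backs; the gripper's body (76 mm by 85 mm) begins 54 mm behind the grasp point. The pads swing forward as they close: fully open they stand 13 mm farther back than shut.
Start: joints at [1.093, 0.628, 0.038, 1.517, -0.027, 0.996, -0.02], TCP at [260.194, -595.664, 303.913] pointing down, gripper open.
Joint ranges: [-3.06, 3.06], [-0.37, 2.12], [-1.25, 1.32], [0.18, 2.47], [-1.1, 4.24], [0.23, 1.98], [-2.94, 2.94]. Speed limits (rad/s): [2.57, 2.57, 3.14, 3.14, 3.14, 3.14, 3.14].

### API

Orientations are given as [roll, pitch, yaw] about the fixed x, y, z axes, in that order (R = Rz(yaw) Ry(pitch) Rx(roll)).
In Python, from cell import ctrl gives the robot as it stands.
- The arm moves only by the tool send_rows, never from a script. Its argument "rows" is a list that holds one entry, the list of rows, each a list of 6 numbers: the shift along the tool's x, y, z in cm, then the turn, a rotation vector about the tool's x, y, z in rad. In form: [[[tx, ty, tz, wx, wy, wz], ...]]. A call has 1 to 10 rows; each row is the pose to reach, as a shift and turn from the pose commanded when the call began, along the tool's axes at that moment; what a row does not reach only later rows make up. A row lasts 1/10 s, in which the tool goes at most 50 mm and 8.59 degrees, less where a joint would pass 70% of its speed; a pose out of reach is approached as far as the arm can. A call with a gripper value outside its range is refused whole. "grip" is the closure in counts, from 0 (fully open) to 255 (shut), set as the call begins (left out, the last holds). The fingers move at their own pace and stop on an object; the grip force is fixed at half the most. Time passes only in rows, so rows that repeat a pose let the fingers close. It gives the time, the measured TCP pose, the force, the opening and the grip force at its end, in the units of the state.
- ctrl.read_state(): the state, without advancing time (a new reading comes with each control period).
- ctrl.get_image(name): name is "scene" or "top" or "wrist"; returns a dict with "pixels" (480x640x3 uint8, red, green, blue), "fx", "fy", "cx", "cy" (pixels), "D" ([k1, k2, p1, p2, k3] as OpenCV has them; the pictures are not rectified), "extrinsics" (4x4, takes a point from camera to world coordinates); the wrist camera has in their place "mount" (4x4, takes a point from camera to tool coordinates, whose origin is the TCP and whose axes are the flange's). Camera axes: x right, y up, looking along -z (the intrinsics and any distortion apply to the point x, -y, -z); pixel columns grow to the right and rows downward; lengths in mm; the calibration is good to about 2 mm. A picture is of the moment at which its call begins: read the wrist's pose just before it. There is no depth.
- ctrl.finish_job(): hands the job in; it is judged then, once.
The state is a dict: "clock": time; "qpos": joint angles; "qd": joint speeds; "tau": joint torques, N m; "eef_pos": TCP position; "tool_rot": TCP orientation; "force": force on the tool from outside, world axes, zero at the start; "torque": the same for the moment, N m; "width": finger opening in mm; "gripper_force": force on a finger pad.
Only numpy, scipy, OpenCV 4.12 (cv2) and the standard library are available. Lean on these libraries where they do the work, as an engineer would, in place of code of your own. Each camera call takes 0.05 s, during which the arm holds its last target. There are 200 camera calls.

### The job

On the kitchen's tray-portioning station, reset the sliding guide: pull its spring index knob straight up, slide the guide exactly one notch towards the lidded foil tray, and let the knob spring back down so that its pin sits fully in that notch. Do not push the foil tray out of place.

Things in the scene. Friction and masses are not known exactly. Their poses are not given: they have to be found in the camera images.
- knob_grip (a point): Centre of the black index knob, 30 mm diameter, 32 mm tall, upright on the guide's steel carriage (64 x 50 mm, top 52 mm up). Seated, this centre is 82 mm above the work surface. Two flat black thumbscrews (42 mm wide, tops 54 mm up) at the rail's ends are not for use. z up; y along the rail (slide direction); x across, to the bed with tray and pot. The station's yaw varies by 0.4 rad either way.
- plunger (a joint): Height of the knob above its seat, m: 0 is pin fully in a notch, 0.014 or more clears the teeth, 0.028 is the stop. A spring draws it down, about 4 N seated, 9 N at 0.020; it drops when let go. The knob lifts straight up and does not turn. Let go between notches, the pin stays up at about 0.014 on a tooth.
- carriage (a joint): Position of the guide's carriage on its rail, m, positive towards +y of knob_grip. Starts in the middle notch at 0. Notches are 40 mm apart (-0.08 to 0.08), with flared mouths that draw the pin in from about 7 mm either side. Knob raised, it slides with about 1 N and stays where left; in a notch it has 1.5 mm play.
- tray_center (a point): Centre of the foil tray with brown card lid, 140 x 114 mm, 45 mm tall, loose on the 8 mm thick bed. It stands on one side of the guide's upright fin (5 mm thick, 30 to 195 mm out from the knob axis, top 52 mm up), 45 to 65 mm clear of it; a round steel pot (114 mm wide, 88 mm tall) stands on the other. The sign of its y in the axes of knob_grip is the way to slide the guide.
Mind the look-alikes: they are no part of the job. Leave any blue or pink look-alike of the part that bears tray_center alone.

How it is judged:
By the outcome, as a careful person would: the job done as asked, in the order asked, and still so for the second after the job is handed in, with the robot touching nothing.
It also fails if it takes over 29 s, if anything falls off the work surface, if the arm or the gripper's body presses on something with over 40 N, if the wrist force passes 120 N, or if a joint passes its speed limit or range.

## Working session

There is one attempt and no reset: what is moved stays moved. The work goes in short steps, Python scripts to look and compute and a tool call to move; the robot and the scene stay as the last step left them, time stands still between calls to the robot, and variables do not carry over. Pictures are saved under pics/ and viewed, at most 10 in all, crops included, and the job is handed in when it is done.

Besides the shell and the picture viewer there is one more tool, called after "Call:" as name(argument=value, ...), one argument or row to a line, values as JSON. send_rows: Moves the arm, as the interface text tells. Its arguments: {"type":"object","properties":{"rows":{"type":"array","items":{"type":"array","items":{"type":"array","items":{"type":"number"}}}},"grip":{"type":"number"}},"required":["rows"]}

```bash
mkdir -p pics; cat > h.py <<'E'
import numpy as np, cv2
from scipy.spatial.transform import Rotation as R
from cell import ctrl
def grab(name,fn=None):
    s=ctrl.read_state(); im=ctrl.get_image(name)
    if fn: cv2.imwrite('pics/'+fn,im['pixels'][:,:,::-1])
    if 'extrinsics' in im: T=np.array(im['extrinsics'])
    else:
        T=np.eye(4);T[:3,:3]=R.from_euler('xyz',s['tool_rot']).as_matrix();T[:3,3]=s['eef_pos'];T=T@np.array(im['mount'])
    c=dict(K=np.array([[im['fx'],0,im['cx']],[0,im['fy'],im['cy']],[0,0,1.]]),D=np.array(im['D'],float),T=T)
    return im['pixels'],c
def ray(c,uv):
    p=cv2.undistortPoints(np.array([[uv]],float),c['K'],c['D'])[0,0]
    d=c['T'][:3,:3]@np.array([p[0],-p[1],-1.]);return c['T'][:3,3],d
def atz(c,uv,z):
    o,d=ray(c,uv);return o+d*(z-o[2])/d[2]
def tri(L):
    A=0;b=0
    for c,uv in L:
        o,d=ray(c,uv);d=d/np.linalg.norm(d);P=np.eye(3)-np.outer(d,d);A=A+P;b=b+P@o
    x=np.linalg.solve(A,b)
    return x,[np.linalg.norm(np.cross(ray(c,uv)[1]/np.linalg.norm(ray(c,uv)[1]),x-c['T'][:3,3])) for c,uv in L]
E
python3 - <<'E'
from h import *
import pickle
cs={}
for n in('scene','top'):
    _,cs[n]=grab(n,n+'0.png'); print(n,cs[n]['T'].round(2).tolist())
pickle.dump(cs,open('c.pkl','wb'))
s=ctrl.read_state();print({k:np.round(v,3) for k,v in s.items()})
E
```

```text
scene [[0.3, -0.78, 0.55, 1205.09], [0.95, 0.25, -0.16, -261.0], [-0.01, 0.58, 0.82, 1083.93], [0.0, 0.0, 0.0, 1.0]]
top [[0.12, 0.97, -0.23, 277.35], [-0.99, 0.11, -0.02, -50.12], [0.0, 0.23, 0.97, 1082.97], [0.0, 0.0, 0.0, 1.0]]
{'clock': np.float64(0.1), 'qpos': array([ 1.093,  0.629,  0.038,  1.518, -0.027,  0.996, -0.02 ]), 'qd': array([ 0.   , -0.002, -0.001, -0.   ,  0.   , -0.   ,  0.   ]), 'tau': array([ 2.0000e-03, -5.6454e+01,  1.2300e+00, -1.9397e+01,  1.1000e-02,
        6.0000e-03,  0.0000e+00]), 'eef_pos': array([ 260.003, -595.256,  303.069]), 'tool_rot': array([-3.14 ,  0.   ,  0.412]), 'force': array([-0.237,  0.434,  1.064]), 'torque': array([ 0.004, -0.061,  0.02 ]), 'gripper_force': np.float64(0.0), 'width': np.float64(85.152)}
```

View pics/scene0.png

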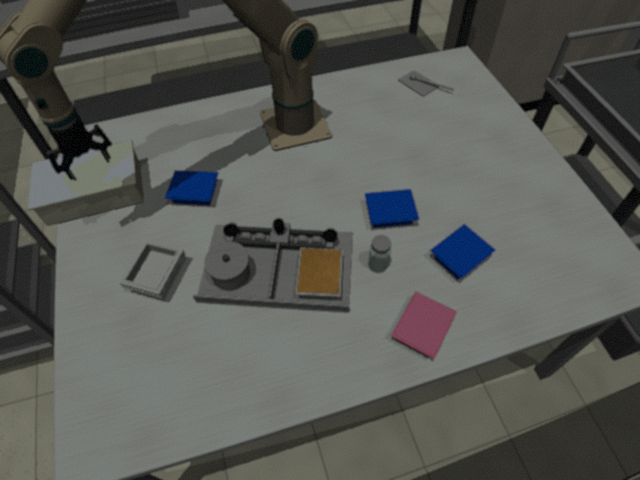

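View pics/top0.png

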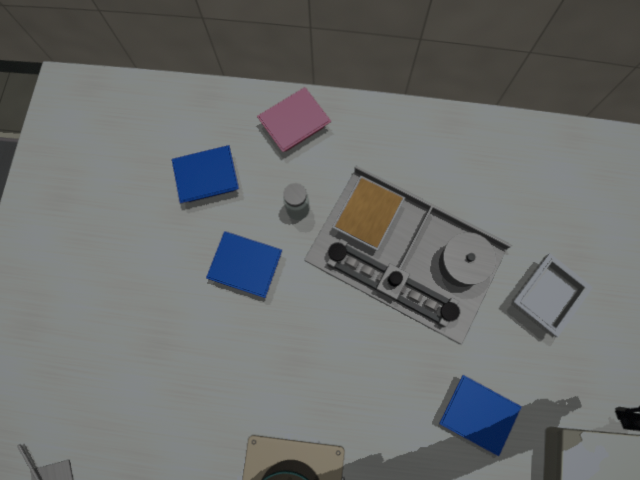

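The scene picture shows the knob candidates in a line: thumbscrew (231,230), knob on the carriage (279,225), thumbscrew (330,236). The lidded tray is at (320,272) and the pot at (228,262). In the top picture they are screw (337,252), knob (396,279), screw (450,312), with the tray at (369,213) and the pot at (470,258). The blue and pink cards and the empty grey tray are look-alikes. I choose the middle knob, since it stands on the carriage that carries the fin, and check it in a crop.

```bash
python3 - <<'E'
from h import *
import pickle
cs=pickle.load(open('c.pkl','rb'))
a=cv2.imread('pics/scene0.png')[200:310,190:360];b=cv2.imread('pics/top0.png')[160:350,300:520]
a=cv2.resize(a,None,fx=4.5,fy=4.5,interpolation=2)[:,:765]
b=cv2.resize(b,None,fx=3,fy=3,interpolation=2)
cv2.imwrite('pics/crop_a.png',a);cv2.imwrite('pics/crop_b.png',b)
S,T=cs['scene'],cs['top']
for n,u,v in(('knob',(279,225),(395.5,279)),('s1',(231,230),(450,312)),('s2',(330,236),(337,252))):
    x,e=tri([(S,u),(T,v)]);print(n,x.round(1),np.round(e,1))
print('tray',atz(T,(369,213),53).round(1))
E
```

```text
knob [ 460.5 -167.8   79.9] [1. 1.]
s1 [ 408.7 -296.    43.6] [1. 1.]
s2 [512.4 -39.2  42.1] [0.2 0.2]
tray [ 607.4 -100.1   53. ]
```

View pics/crop_b.png

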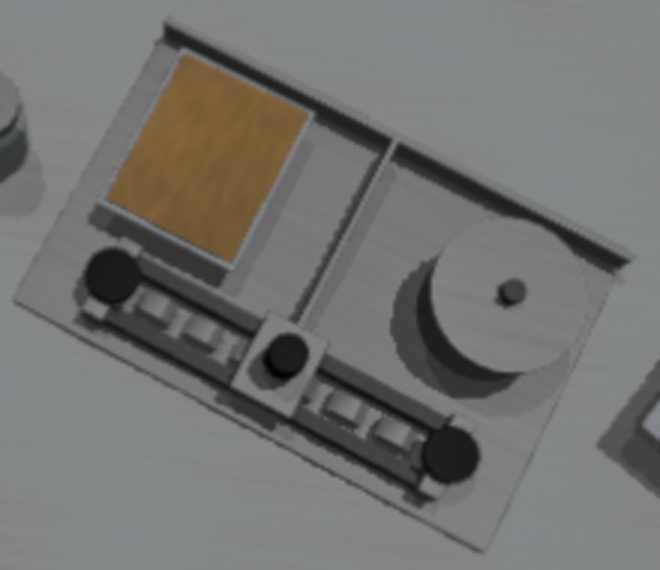

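The crop confirms the choice: the round knob at crop (287,355) stands on the square carriage with the fin attached. The flat thumbscrews are at (113,275) and (449,453), and the tray at (210,155) is on the +y side, so the slide is +40 mm. Next I go to hover above the knob, with the fingers closing along the rail (yaw −0.384).

Call:
send_rows(
  rows=[
    [[3, -2.6, 0.3, 0, 0, 0.05], [7, -6.1, 0.8, 0, 0, 0.15], [11, -9.7, 1.5, 0, 0, 0.26], [15, -13.2, 2.1, 0, 0, 0.36], [19, -16.7, 2.8, 0, 0, 0.46], [23, -20.2, 3.5, 0, 0, 0.56], [27, -23.7, 4.1, 0, 0, 0.66], [30.5, -26.8, 4.7, 0, 0, 0.73], [33.5, -29.4, 5.2, 0, 0, 0.78], [35.5, -31.2, 5.5, 0, 0, 0.796]],
  ],
  grip=0,
)

```text
clock: 1.1
eef_pos: [461.6, -164.0, 248.3]
tool_rot: [-3.141, 0.001, -0.382]
force: [0.7, -0.4, 0.1]
width: 85.4
gripper_force: 0.0
```

Call:
send_rows(
  rows=[
    [[0, 0, 0, 0, 0, 0], [0, 0, 0, 0, 0, 0]],
  ],
)

```text
clock: 1.3
eef_pos: [460.7, -167.0, 248.6]
tool_rot: [3.141, 0.001, -0.382]
force: [0.1, 0.1, -0.4]
width: 85.7
gripper_force: 0.0
```

```bash
python3 - <<'E'
from h import *
import pickle
s=ctrl.read_state();print(s['clock'],s['eef_pos'],s['tool_rot'],s['force'])
_,c=grab('wrist','w1.png');pickle.dump(c,open('w1.pkl','wb'))
E
```

```text
1.3 [ 460.69258508 -166.9855921   248.60721005] [ 3.14115164e+00  7.50929581e-04 -3.81654296e-01] [ 0.05075133  0.12833799 -0.3904254 ]
```

View pics/w1.png

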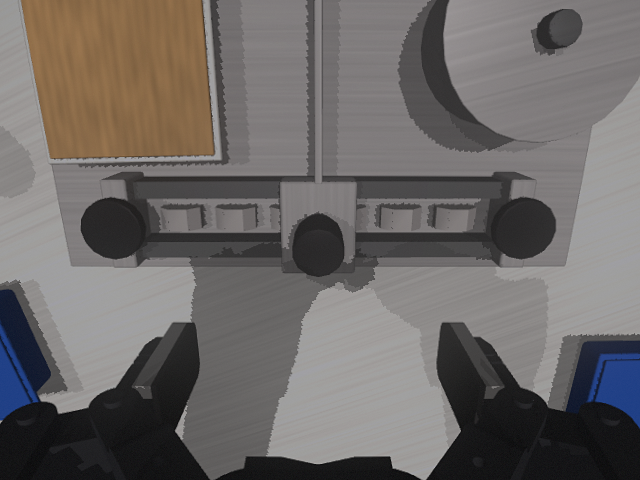

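The wrist picture shows the knob top at about (318,250), the screws at (113,228) and (523,227), and the fin at column 318. The tray is on the left (+y) and the pot on the right. The fingers are already aligned with the rail.

```bash
python3 - <<'E'
from h import *
import pickle
c=pickle.load(open('w1.pkl','rb'));cs=pickle.load(open('c.pkl','rb'))
print('top z98',atz(c,(318,250),98).round(1))
x,e=tri([(c,(318,250)),(cs['scene'],(279,221.5)),(cs['top'],(396.5,278))]);print('tri',x.round(1),np.round(e,1))
a,b=atz(c,(523,227),54),atz(c,(113,228),54);d=b-a;print(a.round(1),b.round(1),((a+b)/2).round(1),np.arctan2(d[1],d[0])-np.pi/2)
# tray corner vs fin, knob frame
k=atz(c,(318,250),98);y=-np.pi/2
yaw=np.arctan2(d[1],d[0])-np.pi/2
for uv,z in(((220,160),53),((50,160),53),((319,170),52)):
    p=atz(c,uv,z)-k;print(uv,(R.from_euler('z',-yaw).apply(p)).round(1))
s=ctrl.read_state();p=(k-s['eef_pos']);Rm=R.from_euler('xyz',s['tool_rot']);print('shift tool',Rm.inv().apply(p).round(1))
E
```

```text
top z98 [ 463.3 -168.7   98. ]
tri [ 460.8 -167.5   94.3] [1.3 2.1 1.7]
[ 412.7 -294.9   54. ] [513.2 -42.6  54. ] [ 462.9 -168.8   54. ] -0.3790157912754013
(220, 160) [ 43.7  61.2 -45. ]
(50, 160) [ 44.8 170.2 -45. ]
(319, 170) [ 37.   -0.8 -46. ]
shift tool [  3.   -0.9 150.8]
```

Call:
send_rows(
  rows=[
    [[0.1, 0, 1.5, 0, 0, 0], [0.3, 0, 4.5, 0, 0, 0], [0.3, 0, 7.5, 0, 0, 0], [0.3, 0, 9.8, 0, 0, 0], [0.3, 0, 11.2, 0, 0, 0], [0.3, 0, 11.7, 0, 0, 0], [0.3, 0, 11.7, 0, 0, 0], [0.3, 0, 11.7, 0, 0, 0]],
  ],
)

```text
clock: 2.15
eef_pos: [463.5, -169.8, 132.6]
tool_rot: [3.141, -0.001, -0.386]
force: [0.4, 0.9, -0.1]
width: 85.3
gripper_force: 0.0
```

Call:
send_rows(
  rows=[
    [[0, 0, 0, 0, 0, 0], [0, 0, 0, 0, 0, 0], [0, 0, 0, 0, 0, 0], [0, 0, 0, 0, 0, 0], [0, 0, 0, 0, 0, 0], [0, 0, 0, 0, 0, 0], [0, 0, 0, 0, 0, 0], [0, 0, 0, 0, 0, 0]],
  ],
  grip=255,
)

```text
clock: 2.95
eef_pos: [463.6, -168.7, 132.4]
tool_rot: [-3.141, -0.001, -0.384]
force: [-0.8, 0.3, 5.3]
width: 29.0
gripper_force: 58.7
```

Call:
send_rows(
  rows=[
    [[0, 0, -0.3, 0, 0, 0], [0, 0, -0.7, 0, 0, 0], [0, 0, -1.1, 0, 0, 0], [0, 0, -1.5, 0, 0, 0], [0, 0, -1.9, 0, 0, 0], [0, 0, -2.1, 0, 0, 0], [0, 0, -2.1, 0, 0, 0], [0, 0, -2.1, 0, 0, 0]],
  ],
)

```text
clock: 3.75
eef_pos: [463.6, -168.7, 152.8]
tool_rot: [-3.142, -0.0, -0.384]
force: [3.0, -0.3, -9.0]
width: 28.6
gripper_force: 59.7
```

```bash
python3 - <<'E'
from h import *
import pickle
_,c=grab('wrist','w2.png');pickle.dump(c,open('w2.pkl','wb'))
print(ctrl.read_state()['force'])
E
```

```text
[ 3.02076079 -0.80560928 -8.71157939]
```

View pics/w2.png

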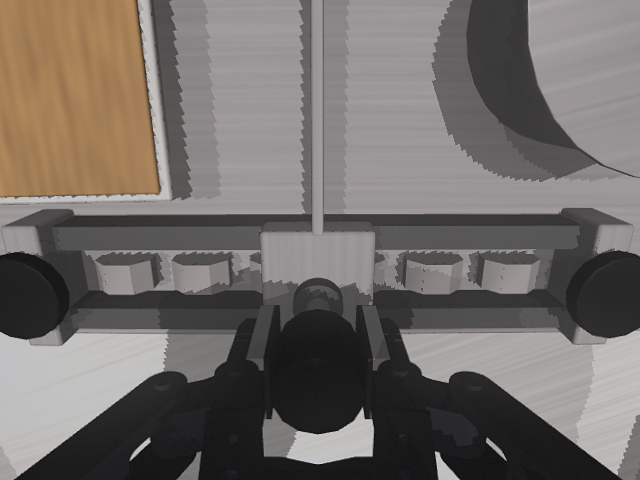

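The picture shows the knob held between the pads at (318,375) and raised on its shaft, and the force of −9 N matches about 20 mm of lift. I now slide 40 mm towards the tray, which is −y in the tool axes.

Call:
send_rows(
  rows=[
    [[0, -0.2, 0, 0, 0, 0], [0, -0.7, 0, 0, 0, 0], [0, -1.3, 0, 0, 0, 0], [0, -1.9, 0, 0, 0, 0], [0, -2.5, 0, 0, 0, 0], [0, -3.1, 0, 0, 0, 0], [0, -3.6, 0, 0, 0, 0], [0, -3.9, 0, 0, 0, 0], [0, -4.0, 0, 0, 0, 0], [0, -4.0, 0, 0, 0, 0]],
  ],
)

```text
clock: 4.8
eef_pos: [478.6, -131.3, 152.9]
tool_rot: [-3.141, -0.0, -0.384]
force: [3.7, -1.0, -9.2]
width: 28.6
gripper_force: 59.8
```

```bash
python3 - <<'E'
from h import *
import pickle
s=ctrl.read_state();c2=pickle.load(open('w2.pkl','rb'))
d=np.array(s['eef_pos'])-[463.6,-168.7,152.8]
print(R.from_euler('z',.381).apply(d).round(1),s['force'],s['width'],s['gripper_force'])
_,c=grab('wrist','w3.png');pickle.dump(c,open('w3.pkl','wb'))
E
```

```text
[-0.  40.3  0.1] [ 3.66571662 -1.01269579 -9.24658623] 28.55929846932434 59.84438180923462
```

View pics/w3.png

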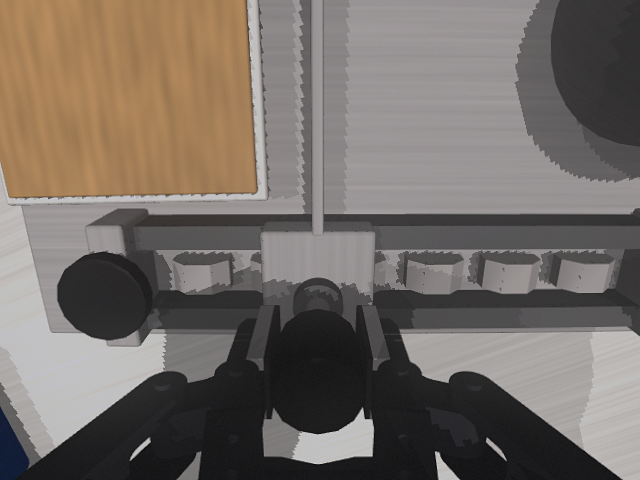

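The guide has moved one tooth: the left screw is now at (105,295), the carriage is still at (318,260), and the tray edge is at (262,190), still clear of the fin at column 318. I lower the knob most of the way, then let go so the spring seats it.

Call:
send_rows(
  rows=[
    [[0, 0, 0.4, 0, 0, 0], [0, 0, 0.9, 0, 0, 0], [0, 0, 1.4, 0, 0, 0], [0, 0, 1.7, 0, 0, 0], [0, 0, 1.8, 0, 0, 0], [0, 0, 1.8, 0, 0, 0]],
  ],
)

```text
clock: 5.45
eef_pos: [478.4, -131.7, 134.8]
tool_rot: [-3.142, 0.0, -0.384]
force: [2.6, 0.3, -5.5]
width: 28.8
gripper_force: 60.0
```

Call:
send_rows(
  rows=[
    [[0, 0, 0, 0, 0, 0], [0, 0, 0, 0, 0, 0], [0, 0, 0, 0, 0, 0], [0, 0, 0, 0, 0, 0], [0, 0, 0, 0, 0, 0], [0, 0, 0, 0, 0, 0], [0, 0, 0, 0, 0, 0], [0, 0, 0, 0, 0, 0]],
  ],
  grip=0,
)

```text
clock: 6.25
eef_pos: [478.4, -131.7, 134.9]
tool_rot: [3.142, 0.0, -0.384]
force: [-0.4, 0.2, -0.1]
width: 85.4
gripper_force: 0.0
```

Call:
send_rows(
  rows=[
    [[0, 0, -1, 0, 0, 0], [0, 0, -4, 0, 0, 0], [0, 0, -7, 0, 0, 0], [0, 0, -10, 0, 0, 0], [0, 0, -11.5, 0, 0, 0], [0, 0, -11.5, 0, 0, 0], [0, 0, -11.5, 0, 0, 0]],
  ],
)

```text
clock: 6.95
eef_pos: [478.3, -131.5, 250.2]
tool_rot: [-3.141, -0.0, -0.384]
force: [-0.3, 0.4, -0.1]
width: 85.4
gripper_force: 0.0
```

```bash
python3 - <<'E'
from h import *
import pickle
s=ctrl.read_state();print(s['clock'],s['eef_pos'],s['tool_rot'],s['force'])
_,c=grab('wrist','w4.png');pickle.dump(c,open('w4.pkl','wb'));grab('scene','scene4.png')
E
```

```text
6.95 [ 478.29584509 -131.51141957  250.18715935] [-3.14127208e+00 -4.96198377e-04 -3.83994397e-01] [-0.26379548  0.35759715 -0.11919337]
```

View pics/w4.png

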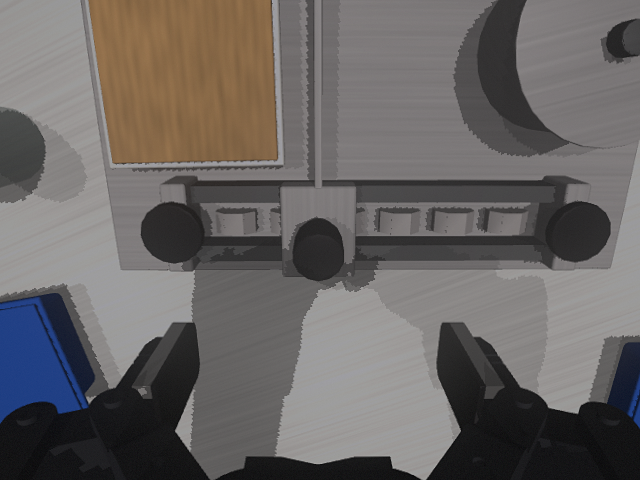

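The knob again looks as it did when seated, at (318,250) and the same size. The carriage stands one notch to the left, and the tray edge at column 283 is clear of the fin at 318. One numeric check before I hand in.

```bash
python3 - <<'E'
from h import *
import pickle
k0=np.array([463.0,-168.8,98]);r=R.from_euler('z',.381)
for n,kk,t,l in(('w1',(318,250),(220,160),(113,228)),('w4',(318,254),(283,166),(172,232))):
    c=pickle.load(open(n+'.pkl','rb'));g=cv2.imread('pics/'+n+'.png',0)
    print(n,[r.apply(atz(c,p,z)-k0).round(1)[:2] for p,z in((kk,98),(t,53),(l,54))])
    m=(g[int(kk[1])-9,280:360]<45);print('dark width',m.sum())
E
```

```text
w1 [array([0.2, 0.2]), array([43.7, 61.5]), array([ -0.3, 135.8])]
dark width 50
w4 [array([ 0.6, 39.8]), array([43.1, 61.7]), array([-1.000e-01,  1.367e+02])]
dark width 49
```

```bash
python3 -c "
from cell import ctrl
print(ctrl.finish_job())"
```

```text
the job is handed in; nothing more can be done
None
```

I pulled the knob up, slid the guide one notch (measured 39.6 mm) towards the lidded tray, and released it. In the last picture the knob looks fully seated and the tray has not moved; I handed the job in at about 7 s.

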